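# Centre the egg cup on its display plinth

## Robot

A 6-joint arm with a two-finger parallel gripper is mounted at the origin on the work surface. World frame = base frame: x ahead of the robot, y to its left, z up, the work surface at z = 0. Lengths are in mm, angles in degrees, forces in N, time in s.
With the tool pointing down it reaches from about 300 to 850 mm from the base axis. Payload 4.2 kg.
Tool frame: the origin (TCP) lies at the very end of the fingers, on their centre line; the grasp point (between the pads) lies 19 mm behind it; x points along the fingers, z is the direction in which the jaws open and shut, and the axes are right-handed (so a half turn about x gives the same grasp; the last joint's range is limited). The gripper opens to 91 mm and grips with 3 to 60 N. Pads are 32 mm wide; open, the fingers measure 118 mm over their backs; the gripper's body (76 mm by 178 mm) begins 60 mm behind the grasp point.
Start: joints at [75.802, 18.312, 89.639, -0, 72.044, -1.146], TCP at [129.856, 560.161, 213.976] pointing down, gripper open.
Joint ranges: [-177.97, 177.97], [-48.28, 115.42], [12.27, 149.76], [-77.06, 257.06], [2.81, 150.46], [-146.56, 146.56]. Speed limits (degrees/s): [147.25, 147.25, 180, 180, 180, 180].

## Interface

Orientations are given as [roll, pitch, yaw] about the fixed x, y, z axes, in that order (R = Rz(yaw) Ry(pitch) Rx(roll)).
In Python, from workcell import state, grab_frame, camera_info, env, search_frame, place_of gives the robot as it stands.
- The arm moves only by the tool drive_tool, never from a script. Its argument "plan" is a list of rows, each a list of 7 numbers: the turn, a rotation vector about the world's x, y, z in degrees, then the shift along the world's x, y, z in mm, then the finger opening in mm, from 0 to 91.2. In form: [[wx, wy, wz, dx, dy, dz, jaw], ...]. A call has 1 to 10 rows; each row is the pose to reach, as a shift and turn from the pose measured when the call began; what a row does not reach only later rows make up. A row lasts 1/8 s, in which the tool goes at most 62.5 mm and 10.7 degrees, less where a joint would pass 70% of its speed; a pose out of reach is approached as far as the arm can. A call with a gripper value outside its range is refused whole. The fingers move at their own pace and stop on an object; "grip_force" is the grip in N (left out, the last holds). Time passes only in rows, so rows that repeat a pose let the fingers close. It gives the time, the measured TCP pose, the force and the opening at its end, in the units of the state.
- state(): the state, without advancing time (a new reading comes with each control period).
- grab_frame(name): name is "scene" or "side" or "wrist"; returns the picture (480x640x3 uint8, red, green, blue); there is no depth.
- camera_info(name): a dict with "intrinsics" (3x3 intrinsics, pixels), "origin" and "orientation" of the camera in the world; the wrist camera has in their place "hand_eye" (4x4, takes a point from camera to tool coordinates, whose origin is the TCP and whose axes are the tool frame's). Camera axes: x right, y down, z forward; pixel columns grow to the right and rows downward; lengths in mm; the calibration is good to about 2 mm. A picture is of the moment at which its call begins: read the wrist's pose just before it. camera_info takes no time and is no camera call.
- env.job_done(): hands the job in, once; it reports no verdict.
Trained networks look in the newest picture that a camera, given by its name, has taken for a name from the list of things; names that differ only in an ending like _2 or _b are one class to them, and where a whole thing is asked for, a point or a joint stands for the part that bears it (a point fixed in the world has none). Each returns a list of dicts, best first, with "p" (0 to 1); they miss things now and then, are a little off and sometimes report something else, mostly with a low value. They report only what shows in the picture. A call takes as long as a camera call. They do not tell look-alikes from the thing itself.
- search_frame(camera, label): "rect" ([left, top, right, bottom] as shares, 0 to 1, of the picture: columns of its width, rows of its height, round what is visible of it).
- place_of(camera, label): "location" ([column, row] as shares, 0 to 1, of the picture: columns of its width, rows of its height: a listed point, or the origin of a listed thing).
The state is a dict: "time_s": time; "qpos": joint angles; "qvel": joint speeds; "effort": joint torques, N m; "ee_pos": TCP position; "ee_rot": TCP orientation; "force": force on the tool from outside, world axes, zero at the start; "torque": the same for the moment, N m; "gripper_width": finger opening in mm.
Only numpy, scipy, OpenCV 4.12 (cv2) and the standard library are available. Lean on these libraries where they do the work, as an engineer would, in place of code of your own. Each camera call takes 0.05 s, during which the arm holds its last target. There are 200 camera calls.

## Task

The blue egg cup with the brown egg in it stands off to one side of its round wooden plinth. With the fingertips, push or tap the cup lightly, low down at its foot, until the cup stands centred inside the dark ring inlaid in the top of the plinth, with the egg still in it. The cup is wobbly: do not pinch it, lift it, tip it or knock it off, and leave the jars and the bottle where they are.

Things in the scene. Friction and masses are not known exactly. Their poses are not given: they have to be found in the camera images.
- egg_cup: Loose round blue ceramic egg cup, 40 mm tall (67 with the egg), about 100 g. Origin: centre of its underside, z up. It stands on a sole only 32 mm wide, so it wobbles. Its widest part is the flange of its foot, 62 mm in diameter from 7 to 14 mm above the sole; the bowl above is 51 mm. Pushed at the flange it slides; pushed at bowl or egg it tends to tip. Keep the gripper above the fingers off the egg.
- egg_mid (a point): Centre of the loose brown egg, 40 mm across and 50 mm long, about 50 g, standing loosely in the cup with its upper half showing; upright, the centre is 41 mm above the cup's sole.
- plinth_top (a point): Centre of the flat top of the fixed round light-wood plinth (124 mm in diameter, 50 mm high, standing on a dark slate board 8 mm thick, so its top is 58 mm above the table). z up. A flush dark ring, 74 mm inside and 84 mm outside diameter, is inlaid round this centre. The cup starts 18 to 34 mm off this centre in any direction.
- honey_jar_mid (a point): Centre of an amber honey jar with a brass-coloured lid, 58 mm in diameter, 72 mm tall, on a square white marble riser (85 mm wide, 30 mm high) some 0.2 m from the plinth's centre. Leave alone.
- mini_red_mid (a point): Centre of a tiny red jam jar, 42 mm in diameter, 44 mm tall, white lid, on the slate board some 0.13 m from the plinth's centre. Leave alone.
- mini_green_mid (a point): Centre of a tiny green relish jar, 42 mm in diameter, 44 mm tall, white lid, on the slate board some 0.13 m from the plinth's centre. Leave alone.
- jam_jar_a_mid (a point): Centre of a dark red jam jar with red lid, 66 mm in diameter, 85 mm tall, on the table. Leave alone.
- jam_jar_b_mid (a point): Centre of a dark purple jam jar with red lid, 66 mm in diameter, 85 mm tall, on the table. Leave alone.
- oil_bottle_mid (a point): Centre of a green glass bottle, 54 mm in diameter, 190 mm tall, on the table. Leave alone.
Things that resemble listed ones, but are neither listed nor needed, are in the scene too. Leave any turquoise look-alike of the egg_cup alone.

How it is judged (in metres and radians):
At the end, for the whole second after the job is handed in: The egg cup stands upright and still on the plinth, its axis within 6 mm of the plinth's centre (its flange inside the dark ring all round), with the egg in it (horizontal distance between egg_cup and plinth_top below 0.006 m and z of egg_cup in the frame of plinth_top between -0.003 and 0.003 m and angle between egg_cup's own z axis and vertical below 0.06 rad and linear speed of egg_cup below 0.01 m/s and z of egg_mid in the frame of egg_cup between 0.036 and 0.047 m); the robot touches nothing.
It fails at once if the egg cup is tipped (more than 0.3 rad) (angle between egg_cup's own z axis and vertical above 0.3 rad).
It fails at once if the egg cup is lifted more than 10 mm off the plinth, or falls off it (z of egg_cup in the frame of plinth_top above 0.01 m or z of egg_cup in the frame of plinth_top below -0.01 m).
It fails at once if the egg comes out of the cup (z of egg_mid in the frame of egg_cup below 0.03 m or z of egg_mid in the frame of egg_cup above 0.06 m).
It fails at once if the egg cup is pinched or struck hard by the gripper (over 12 N) (contact force between the fingers and egg_cup above 12 N).
It fails at once if a jar or the bottle is moved more than 20 mm (distance of any of honey_jar_mid, mini_red_mid, mini_green_mid, jam_jar_a_mid, jam_jar_b_mid, oil_bottle_mid from where it was at the start of the episode above 0.02 m).
It also fails if it takes over 54 s, if anything falls off the work surface, if the arm or the gripper's body presses on something with over 40 N, if the wrist force passes 120 N, or if a joint passes its speed limit or range.

## Working session

There is one attempt and no reset: what is moved stays moved. The work goes in short steps, Python scripts to look and compute and a tool call to move; the robot and the scene stay as the last step left them, time stands still between calls to the robot, and variables do not carry over. Pictures are saved under pics/ and viewed, about 8 in all and at most 12, crops included, and the job is handed in when it is done.

Besides the shell and the picture viewer there is one more tool, called after "Call:" as a command line: name --pt "numbers of a row" for each row, then --argument value for the rest. drive_tool: Moves the arm, as the interface text tells. Its arguments: {"type":"object","properties":{"plan":{"type":"array"},"grip_force":{"type":"number"}},"required":["plan"]}

```bash
mkdir -p pics; ls
cat > h.py <<'E'
import numpy as np, cv2
from workcell import state, grab_frame, camera_info, env, search_frame, place_of
from scipy.spatial.transform import Rotation as R
def cam(name):
    c=camera_info(name);K=np.array(c["intrinsics"])
    if "hand_eye" in c:
        s=state();T=np.eye(4);r=np.array(s["ee_rot"])
        T[:3,:3]=R.from_euler('xyz',r,degrees=True).as_matrix();T[:3,3]=s["ee_pos"]
        T=T@np.array(c["hand_eye"]);return K,T[:3,:3],T[:3,3]
    o=np.array(c["orientation"]);
    Rm=o if o.shape==(3,3) else R.from_euler('xyz',o,degrees=True).as_matrix()
    return K,Rm,np.array(c["origin"])
def ray(C,px,z):
    K,Rm,o=C;d=Rm@np.linalg.inv(K)@np.array([px[0],px[1],1.]);return o+d*(z-o[2])/d[2]
def proj(C,p):
    K,Rm,o=C;q=K@(Rm.T@(np.array(p,float)-o));return q[:2]/q[2]
def save(im,fn): cv2.imwrite(fn,cv2.cvtColor(im,cv2.COLOR_RGB2BGR))
E
python3 - <<'E'
from h import *
print(state()); 
for n in ["scene","side","wrist"]:
    print(n,camera_info(n))
    C=cam(n);im=grab_frame(n);save(im,f"pics/{n}0.png")
    for l,z in [("egg_cup",58),("egg_mid",99),("plinth_top",58),("honey_jar_mid",66),("mini_red_mid",30),("mini_green_mid",30),("jam_jar_a_mid",42),("oil_bottle_mid",95)]:
        for d in place_of(n,l)[:3]:
            px=np.array(d["location"])*[640,480];print(l,round(d["p"],2),px.round(0),ray(C,px,z).round(1))
E
```

```text
pics
{'time_s': 0.0, 'qpos': array([ 7.57994165e+01,  1.83506447e+01,  8.97049383e+01,  1.23165631e-03,
        7.20442545e+01, -1.14538985e+00]), 'qvel': array([-0.05828005, -0.04688518, -0.00233302,  0.05541486,  0.04668906,
       -0.01603122]), 'effort': array([ 3.16038087e-03, -4.12468064e+01, -2.31972510e+01,  7.31675536e-02,
        4.57328826e-02, -1.60888094e-04]), 'ee_pos': array([129.75187569, 559.65851246, 213.14021802]), 'ee_rot': array([ 178.18261235,   89.9001556 , -104.87296206]), 'force': array([ 0.1541685 , -0.02578555, -0.39005834]), 'torque': array([-0.02320852,  0.02365749, -0.02169222]), 'gripper_width': 90.82253737816134}
scene {'intrinsics': array([[457.12627796,   0.        , 315.06782054],
       [  0.        , 457.12627796, 242.39440955],
       [  0.        ,   0.        ,   1.        ]]), 'origin': array([1013.56617886,  895.53203066,  733.5445766 ]), 'orientation': array([-120.95522887,   -0.55938028,  151.00685677])}
egg_cup 0.76 [349. 246.] [388.7 -21.9  58. ]
egg_cup 0.64 [280. 249.] [565.8 -99.2  58. ]
egg_cup 0.54 [256. 235.] [ 594.8 -204.    58. ]

[... 1129 characters left out ...]
  9.4  30. ]
mini_green_mid 0.77 [391. 266.] [659.   -6.6  30. ]
jam_jar_a_mid 0.63 [312. 181.] [517.1 362.5  42. ]
oil_bottle_mid 0.57 [379. 398.] [ 559.2 -415.9   95. ]
wrist {'intrinsics': array([[335.98950809,   0.        , 320.22744817],
       [  0.        , 335.98950809, 233.50146459],
       [  0.        ,   0.        ,   1.        ]]), 'hand_eye': array([[ 2.21222578e-04, -2.96721922e-01,  9.54963901e-01,
        -1.71044492e+02],
       [-2.66988501e-04, -9.54963908e-01, -2.96721862e-01,
         8.56655669e+01],
       [ 9.99999940e-01, -1.89322805e-04, -2.90480918e-04,
        -4.55441052e-01],
       [ 0.00000000e+00,  0.00000000e+00,  0.00000000e+00,
         1.00000000e+00]])}
```

Run:
```python
from h import *
a=cv2.imread("pics/scene0.png")[190:340,200:400];b=cv2.imread("pics/side0.png")[200:350,250:450]
cv2.imwrite("pics/a.png",np.vstack([cv2.resize(x,None,fx=4,fy=4,interpolation=2)[:, :800] for x in (a,)]))
cv2.imwrite("pics/b.png",cv2.resize(b,None,fx=4,fy=4,interpolation=2))
```

```text
(no output)
```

View pics/a.png

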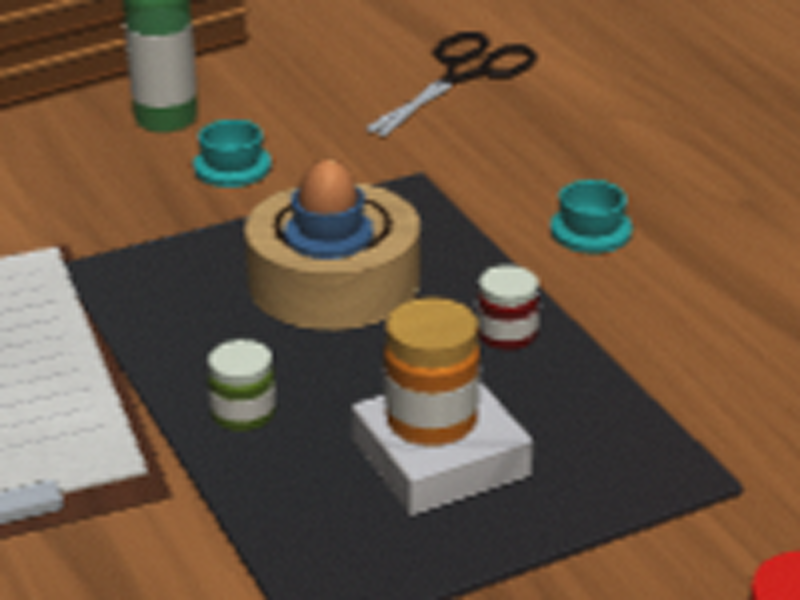

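View pics/b.png

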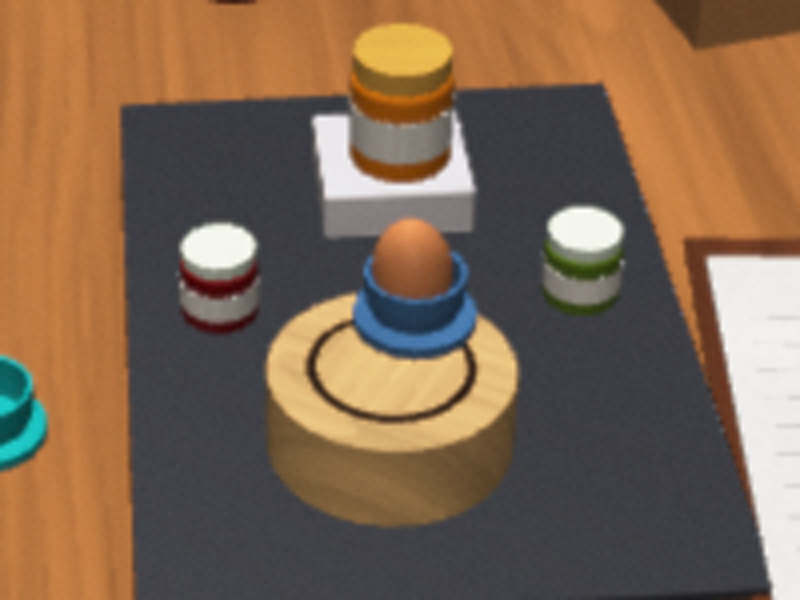

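```bash
cat >> h.py <<'E'
from scipy.optimize import minimize, least_squares
A=np.linspace(0,2*np.pi,60)
def circ(C,c,r,z): return np.array([proj(C,[c[0]+r*np.cos(a),c[1]+r*np.sin(a),z]) for a in A])
def cupmask(C,c,shape,S):
    m=np.zeros((shape[0]*S,shape[1]*S),np.uint8)
    for parts in ([(31,65),(31,72)],[(25.5,84),(25.5,98)]):
        p=np.vstack([circ(C,c,r,z) for r,z in parts])
        h=cv2.convexHull(((p+.5)*S).astype(np.float32)).astype(np.int32);cv2.fillConvexPoly(m,h,255)
    return cv2.resize(m,shape[::-1],interpolation=cv2.INTER_AREA)/255.
def measure(n,c0,p0,im=None,fingers=False):
    C=cam(n);im=grab_frame(n) if im is None else im
    hsv=cv2.cvtColor(im,cv2.COLOR_RGB2HSV)
    W=np.zeros(im.shape[:2],np.uint8);cv2.fillConvexPoly(W,cv2.convexHull(circ(C,c0,48,65).astype(np.float32)).astype(np.int32),1)
    cv2.fillConvexPoly(W,cv2.convexHull(circ(C,c0,40,98).astype(np.float32)).astype(np.int32),1)
    H,Sa,V=[hsv[...,i].astype(int) for i in range(3)]
    blue=((H>100)&(H<125)&(Sa>90)&(W>0)).astype(float)
    egg=((H<14)&(Sa>90)&(V>50)&(cv2.dilate(W,np.ones((3,3)))>0)&0==0)
    # ignore pixels of egg: orange inside bowl region
    orange=((H<13)&(Sa>110))
    ys,xs=np.nonzero(W);y0,y1,x0,x1=ys.min()-3,ys.max()+4,xs.min()-3,xs.max()+4
    def f(c):
        m=cupmask(C,c,im.shape[:2],3)[y0:y1,x0:x1];b=blue[y0:y1,x0:x1];w=1-orange[y0:y1,x0:x1]
        return (w*abs(m-b)).sum()
    r=minimize(f,c0,method='Nelder-Mead',options=dict(initial_simplex=np.array(c0)+[[0,0],[8,0],[0,8]],xatol=.1,fatol=.5))
    # ring: dark pixels raycast on top plane
    yy,xx=np.nonzero((V<85))
    P=np.array([ray(C,(x,y),58)[:2] for x,y in zip(xx,yy) if abs(x-proj(C,[*p0,58])[0])<250 and abs(y-proj(C,[*p0,58])[1])<250])
    c=np.array(p0,float)
    for tol in (9,6,4):
        d=np.linalg.norm(P-c,axis=1);Q=P[(abs(d-39.5)<tol)]
        c=least_squares(lambda c:np.linalg.norm(Q-c,axis=1)-39.5,c,loss='soft_l1').x
    d=np.linalg.norm(Q-c,axis=1)-39.5
    print(n,"cup",r.x.round(1),"cost",round(r.fun),"of",blue.sum(),"| ring",c.round(1),len(Q),"rms",d.std().round(2),"| cup-ring",(r.x-c).round(1))
    return r.x,c,im,C
def overlay(im,C,cup,ring,fn,box,s):
    o=im.copy()
    for c,r,z,col in [(cup,31,65,(255,255,0)),(cup,31,72,(255,255,0)),(cup,25.5,98,(255,0,255)),(ring,37,58,(0,255,0)),(ring,42,58,(0,255,0))]:
        pass
    y0,y1,x0,x1=box;o=cv2.resize(o[y0:y1,x0:x1],None,fx=s,fy=s,interpolation=2)
    for c,r,z,col in [(cup,31,65,(255,255,0)),(cup,31,72,(255,255,0)),(cup,25.5,98,(255,0,255)),(ring,37,58,(0,255,0)),(ring,42,58,(0,255,0))]:
        cv2.polylines(o,[((circ(C,c,r,z)+.5-[x0,y0])*s).astype(np.int32)],True,col,1)
    save(o,fn)
E
python3 - <<'E'
from h import *
ld=lambda n:cv2.cvtColor(cv2.imread(f"pics/{n}0.png"),4)
for n,b in (("scene",(215,285,240,340)),("side",(240,340,300,400))):
    c,p,im,C=measure(n,[562,-95],[556,-112],ld(n)); overlay(im,C,c,p,f"pics/o_{n}.png",b,4 if n=="side" else 4)
a,b=[cv2.imread(f"pics/o_{n}.png") for n in("scene","side")]
cv2.imwrite("pics/o.png",np.vstack([a,b]) if a.shape[1]==b.shape[1] else b)
T=R.from_euler('xyz',state()["ee_rot"],degrees=True).as_matrix();print(T.round(3))
E
```

```text
scene cup [563.2 -95.7] cost 72 of 200.0 | ring [ 551.4 -114.6] 47 rms 1.42 | cup-ring [11.7 18.9]
side cup [564.8 -86.5] cost 94 of 437.0 | ring [ 550.1 -115.1] 125 rms 1.41 | cup-ring [14.7 28.6]
[[ 0.    -0.974  0.226]
 [-0.     0.226  0.974]
 [-1.    -0.    -0.   ]]
```

```bash
python3 -c "
import cv2;i=cv2.imread('pics/o.png');print(i.shape);cv2.imwrite('pics/o.png',cv2.resize(i,None,fx=min(1,600/i.shape[0]),fy=min(1,600/i.shape[0])))"
```

```text
(680, 400, 3)
```

View pics/o.png

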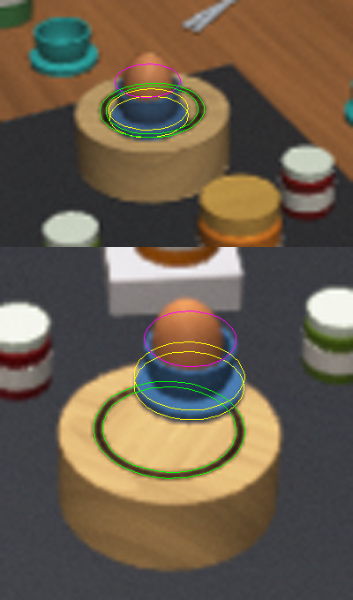

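Call:
drive_tool --pt "0 0 -6 28 -36 0 91" --pt "0 0 -12 56 -72 0 91" --pt "0 0 -18 84 -108 0 91" --pt "0 0 -24 112 -144 0 91" --pt "0 0 -30 140 -180 0 91" --pt "0 0 -36 168 -216 0 91" --pt "0 0 -42 196 -252 0 91" --pt "0 0 -48 224 -288 0 91" --pt "0 0 -54 252 -324 0 91" --pt "0 0 -60 280 -360 0 91"

```text
time_s: 2.6
ee_pos: [410.7, 198.9, 214.2]
ee_rot: [14.6, 90.0, 31.4]
force: [-0.3, 0.5, 0.3]
gripper_width: 91.1
```

Call:
drive_tool --pt "0 0 -6 28 -36 0 91" --pt "0 0 -12 56 -72 0 91" --pt "0 0 -18 84 -108 0 91" --pt "0 0 -24 112 -144 0 91" --pt "0 0 -30 140 -180 -5 91" --pt "0 0 -36 160 -210 -15 91" --pt "0 0 -42 175 -226 -30 91" --pt "0 0 -44 182 -235 -45 91" --pt "0 0 -44 182 -235 -54 91" --pt "0 0 -44 182 -235 -54 91"

```text
time_s: 3.85
ee_pos: [591.7, -35.3, 159.5]
ee_rot: [-163.7, 89.9, 169.1]
force: [-0.9, 0.1, 0.8]
gripper_width: 90.8
```

Run:
```python
from h import *
s=state();T=R.from_euler('xyz',s["ee_rot"],degrees=True).as_matrix();print(s["time_s"],s["ee_pos"],T[:,1].round(3),s["qpos"].round(1),s["force"])
C=cam("wrist");im=grab_frame("wrist");save(im,"pics/w1.png")
print(proj(C,[565,-88,58]),proj(C,[551,-115,58]))
```

```text
3.85 [591.69155087 -35.32211872 159.46058679] [ 0.457  0.89  -0.   ] [-4.5 22.1 92.   0.  66.  22.6] [-0.88270276  0.08496437  0.83645486]
[321.85604289 295.01642478] [321.68081715 324.51811465]
```

View pics/w1.png

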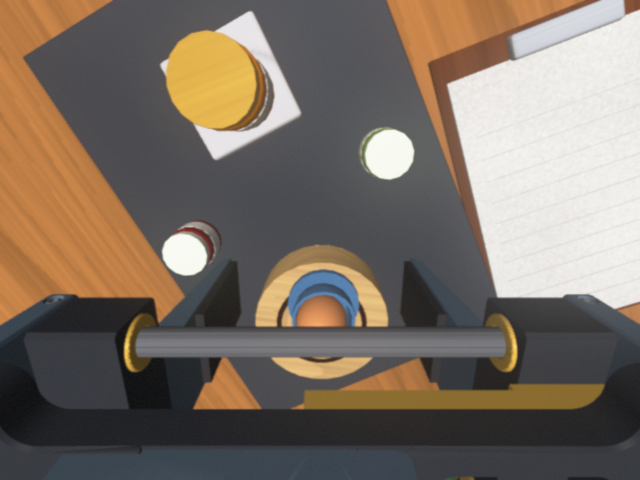

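Run:
```python
from h import *
im=cv2.cvtColor(cv2.imread("pics/w1.png"),4)
c,p,im,C=measure("wrist",[565,-88],[551,-115],im)
hsv=cv2.cvtColor(im,cv2.COLOR_RGB2HSV)
for r in (275,285,295,305,315):print(r,[tuple(hsv[r,x]) for x in range(280,300,3)])
print(proj(C,[551+62*.89,-115-62*.457,58]),proj(C,[551-62*.89,-115+62*.457,58]))
print(circ(C,[565,-88],31,72).min(0),circ(C,[565,-88],31,72).max(0))
overlay(im,C,c,p,"pics/o2.png",(240,390,240,400),4)
```

```text
wrist cup [564.7 -91.9] cost 1903 of 1727.0 | ring [ 551.  -115.2] 305 rms 1.34 | cup-ring [13.7 23.3]
275 [(np.uint8(18), np.uint8(122), np.uint8(197)), (np.uint8(18), np.uint8(115), np.uint8(224)), (np.uint8(18), np.uint8(114), np.uint8(224)), (np.uint8(18), np.uint8(115), np.uint8(223)), (np.uint8(18), np.uint8(114), np.uint8(224)), (np.uint8(18), np.uint8(115), np.uint8(224)), (np.uint8(18), np.uint8(115), np.uint8(224))]
285 [(np.uint8(19), np.uint8(114), np.uint8(225)), (np.uint8(19), np.uint8(115), np.uint8(226)), (np.uint8(18), np.uint8(114), np.uint8(226)), (np.uint8(18), np.uint8(114), np.uint8(226)), (np.uint8(17), np.uint8(99), np.uint8(196)), (np.uint8(106), np.uint8(118), np.uint8(158)), (np.uint8(105), np.uint8(124), np.uint8(173))]
295 [(np.uint8(19), np.uint8(113), np.uint8(227)), (np.uint8(19), np.uint8(113), np.uint8(228)), (np.uint8(19), np.uint8(113), np.uint8(228)), (np.uint8(108), np.uint8(34), np.uint8(152)), (np.uint8(105), np.uint8(122), np.uint8(169)), (np.uint8(105), np.uint8(124), np.uint8(169)), (np.uint8(106), np.uint8(122), np.uint8(155))]
305 [(np.uint8(18), np.uint8(115), np.uint8(219)), (np.uint8(10), np.uint8(100), np.uint8(69)), (np.uint8(4), np.uint8(47), np.uint8(76)), (np.uint8(106), np.uint8(118), np.uint8(169)), (np.uint8(106), np.uint8(125), np.uint8(171)), (np.uint8(106), np.uint8(113), np.uint8(131)), (np.uint8(106), np.uint8(122), np.uint8(175))]
315 [(np.uint8(9), np.uint8(102), np.uint8(65)), (np.uint8(18), np.uint8(116), np.uint8(181)), (np.uint8(18), np.uint8(117), np.uint8(209)), (np.uint8(16), np.uint8(89), np.uint8(204)), (np.uint8(105), np.uint8(122), np.uint8(167)), (np.uint8(107), np.uint8(99), np.uint8(139)), (np.uint8(12), np.uint8(147), np.uint8(166))]
[387.75626028 324.3685733 ] [254.39729528 324.36445583]
[285.37280611 269.46183196] [357.18761399 333.66341436]
```

View pics/o2.png

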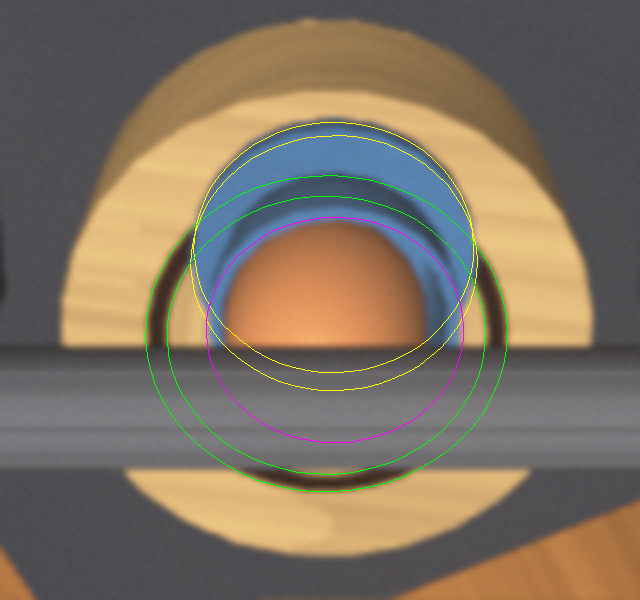

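Call:
drive_tool --pt "0 0 0 0 0 0 40" --pt "0 0 0 0 0 -20 40" --pt "0 0 0 0 0 -40 40" --pt "0 0 0 0 0 -55 40" --pt "0 0 0 0 0 -70 40" --pt "0 0 0 0 0 -82 40" --pt "0 0 0 0 0 -90 40" --pt "0 0 0 0 0 -95 40" --pt "0 0 0 0 0 -95 40" --pt "0 0 0 0 0 -95 40"

```text
time_s: 5.15
ee_pos: [592.5, -35.3, 65.6]
ee_rot: [27.3, 89.9, 0.1]
force: [0.1, -0.2, 0.5]
gripper_width: 40.0
```

Run:
```python
from h import *
s=state();p=s["ee_pos"];T=R.from_euler('xyz',s["ee_rot"],degrees=True).as_matrix()
print(s["time_s"],p,T[:,1].round(3),s["force"],s["gripper_width"])
C=cam("side");im=grab_frame("side");C2=cam("wrist");w=grab_frame("wrist")
a=cv2.resize(im[215:335,270:430],None,fx=2.5,fy=2.5,interpolation=2);b=cv2.resize(w[220:340,240:400],None,fx=2.5,fy=2.5,interpolation=2)
save(np.hstack([a,b]),"pics/d.png")
```

```text
5.15 [592.53419558 -35.31820194  65.649307  ] [0.457 0.89  0.001] [ 0.08696885 -0.1754839   0.53125703] 40.012205951846006
```

View pics/d.png

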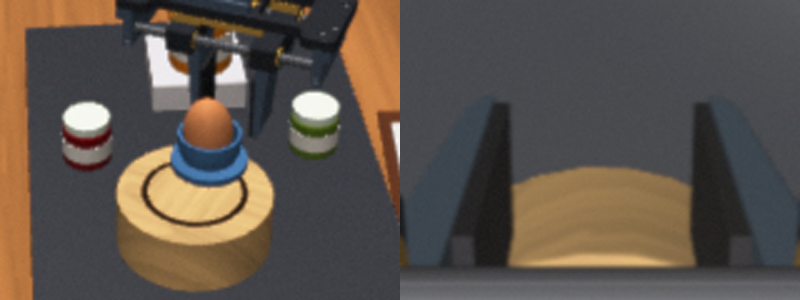

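Call:
drive_tool --pt "0 0 0 -1 -2 -1 40" --pt "0 0 0 -3 -5 -2 40" --pt "0 0 0 -4.5 -8 -2 40" --pt "0 0 0 -6 -11 -2 40" --pt "0 0 0 -7 -13 -2 40" --pt "0 0 0 -8 -14.5 -2 40" --pt "0 0 0 -8.6 -15.8 -2 40" --pt "0 0 0 -8.6 -15.8 -2 40"

```text
time_s: 6.25
ee_pos: [583.9, -51.2, 63.7]
ee_rot: [28.9, 89.9, 1.8]
force: [-0.3, -0.3, 0.3]
gripper_width: 39.7
```

Call:
drive_tool --pt "0 0 0 -0.5 -0.9 0 40" --pt "0 0 0 -1 -1.8 0 40" --pt "0 0 0 -1.5 -2.7 0 40" --pt "0 0 0 -2 -3.6 0 40" --pt "0 0 0 -2.5 -4.5 0 40" --pt "0 0 0 -3 -5.4 0 40" --pt "0 0 0 -3.5 -6.3 0 40" --pt "0 0 0 -4 -7.2 0 40" --pt "0 0 0 -4.5 -8.1 0 40" --pt "0 0 0 -4.5 -8.1 0 40"

```text
time_s: 7.5
ee_pos: [579.2, -59.3, 63.7]
ee_rot: [26.4, 89.9, -0.8]
force: [0.4, 0.7, -0.1]
gripper_width: 40.3
```

```bash
cat > look.py <<'E'
import sys
from h import *
s=state();p=s["ee_pos"];d=p[:2]-[551,-115.2]
print(s["time_s"],p.round(1),"dist",round(d@[.457,.89],1),"lat",round(d@[.89,-.457],1),s["force"].round(2))
C=cam("side");im=grab_frame("side");w=grab_frame("wrist")
a=cv2.resize(im[215:335,290:410],None,fx=5,fy=5,interpolation=2);b=cv2.resize(w[220:380,290:350],None,fx=3.75,fy=3.75,interpolation=2)[:,:200]
save(np.hstack([a,b]) if len(a)==len(b) else a,sys.argv[1])
np.save("last_side.npy",im)
E
python3 look.py pics/e.png
```

```text
7.5 [579.2 -59.3  63.7] dist 62.6 lat -0.4 [ 0.41  0.68 -0.08]
```

View pics/e.png

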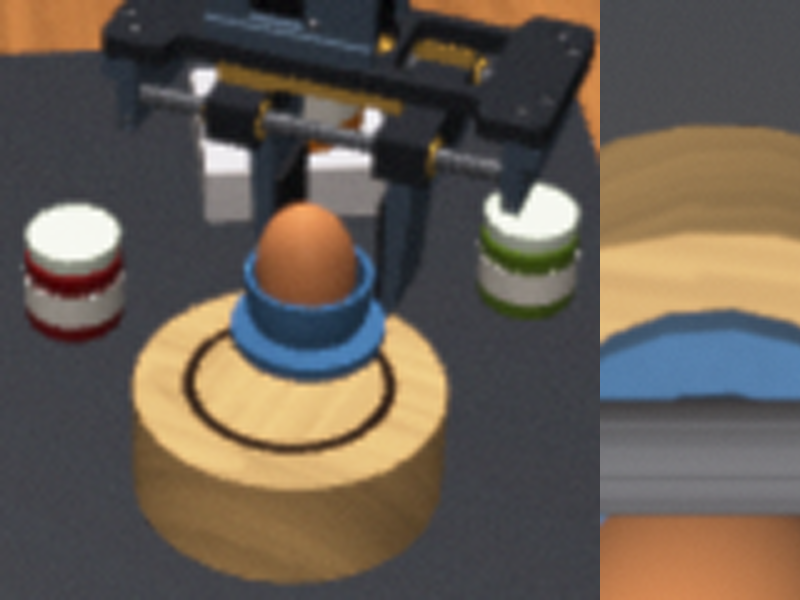

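Call:
drive_tool --pt "0 0 0 -0.6 -1.4 0 40" --pt "0 0 0 -1.4 -3 0 40" --pt "0 0 0 -2.2 -4.6 0 40" --pt "0 0 0 -3 -6.2 0 40" --pt "0 0 0 -3.8 -7.8 0 40" --pt "0 0 0 -4.6 -9.4 0 40" --pt "0 0 0 -5.4 -11 0 40" --pt "0 0 0 -6.2 -12.4 0 40" --pt "0 0 0 -6.8 -13.6 0 40" --pt "0 0 0 -6.8 -13.6 0 40"

```text
time_s: 8.85
ee_pos: [572.4, -73.1, 63.7]
ee_rot: [12.4, 90.0, -14.8]
force: [-0.9, -0.4, -0.0]
gripper_width: 40.0
```

```bash
python3 look.py pics/f.png
python3 - <<'E'
from h import *
im=np.load("last_side.npy");C=cam("side")
# flange front outline: lowest blue pixel per column, fit circle r31 at z=65 (lower flange edge) 
def flange(im,C,z=65):
    hsv=cv2.cvtColor(im,cv2.COLOR_RGB2HSV).astype(int);m=(abs(hsv[...,0]-107)<12)&(hsv[...,1]>70)&(hsv[...,2]>70)
    n,l,st,_=cv2.connectedComponentsWithStats(m.astype(np.uint8))
    q=proj(C,[555,-105,75]).astype(int);sub=l[q[1]-25:q[1]+25,q[0]-20:q[0]+20];k=np.bincount(sub[sub>0]).argmax()
    ys,xs=np.nonzero(l==k);x0,x1=xs.min(),xs.max()
    P=np.array([ray(C,(x,ys[xs==x].max()+.3),z)[:2] for x in range(x0+5,x1-4)])
    r=least_squares(lambda c:np.linalg.norm(P-c,axis=1)-31,[555,-100]);print("cup",r.x.round(1),"rms",r.fun.std().round(2),"width px",x1-x0+1, "midcol ray",ray(C,((x0+x1)/2,q[1]),68)[:2].round(1))
    return r.x
c=flange(im,C)
i0=cv2.cvtColor(cv2.imread("pics/side0.png"),4);flange(i0,C)
overlay(im,C,c,[551,-115.2],"pics/f2.png",(235,335,300,400),6)
E
```

```text
8.85 [572.4 -73.1  63.7] dist 47.3 lat -0.2 [-0.9  -0.43 -0.01]
cup [ 552.6 -103.9] rms 0.81 width px 32 midcol ray [554.7 -93.8]
cup [564.8 -85.9] rms 0.75 width px 32 midcol ray [564.5 -94.7]
```

View pics/f2.png

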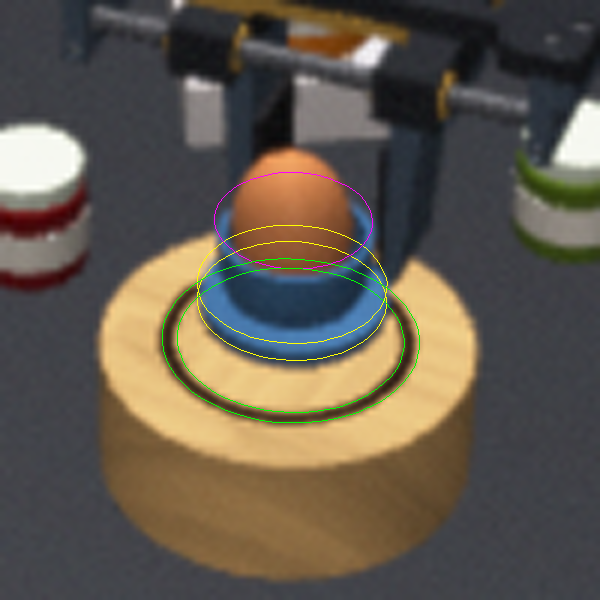

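Call:
drive_tool --pt "0 0 0 -0.5 -1 0 40" --pt "0 0 0 -1 -2.1 0 40" --pt "0 0 0 -1.5 -3.2 0 40" --pt "0 0 0 -2.1 -4.3 0 40" --pt "0 0 0 -2.6 -5.2 0 40" --pt "0 0 0 -3 -5.9 0 40" --pt "0 0 0 -3.2 -6.3 0 40" --pt "0 0 0 -3.2 -6.3 0 40"

```text
time_s: 9.95
ee_pos: [569.2, -79.4, 63.7]
ee_rot: [6.2, 90.0, -21.0]
force: [-0.7, 0.2, 0.3]
gripper_width: 40.3
```

```bash
python3 look.py pics/g.png
```

```text
9.95 [569.2 -79.4  63.7] dist 40.2 lat -0.2 [-0.72  0.24  0.32]
```

Call:
drive_tool --pt "0 0 0 1 2 0 40" --pt "0 0 0 3 6 0 40" --pt "0 0 0 6 12 0 40" --pt "0 0 0 12 24 0 40" --pt "0 0 0 18 35 0 40" --pt "0 0 0 22 43 0 40" --pt "0 0 0 23 45 25 40" --pt "0 0 0 23 45 55 60" --pt "0 0 0 23 45 95 91" --pt "0 0 0 23 45 95 91"

```text
time_s: 11.3
ee_pos: [594.5, -34.1, 162.1]
ee_rot: [20.7, 89.5, -6.4]
force: [-0.7, -1.0, 0.1]
gripper_width: 67.1
```

Call:
drive_tool --pt "0 0 0 0 0 0 91" --pt "0 0 0 0 0 0 91" --pt "0 0 0 0 0 0 91"

```text
time_s: 11.68
ee_pos: [593.9, -34.0, 161.0]
ee_rot: [19.8, 89.7, -7.4]
force: [0.5, 0.5, 0.7]
gripper_width: 90.9
```

Run:
```python
from h import *
s=state();print(s["time_s"],s["ee_pos"],s["gripper_width"])
c,p,w,C=measure("wrist",[552,-113],[551,-115])
overlay(w,C,c,p,"pics/h1.png",(255,375,265,385),5)
S=cam("side");im=grab_frame("side")
c2=c-p+[551,-115.2]
overlay(im,S,c2,[551,-115.2],"pics/h2.png",(245,325,310,390),5)
a=cv2.imread("pics/h1.png");b=cv2.imread("pics/h2.png")
b=cv2.resize(b,None,fx=.5*1.0,fy=.5); a=a[:600,:600]
b=np.pad(b,((0,400),(0,0),(0,0)));cv2.imwrite("pics/h.png",np.hstack([a,b])[:600,:800])
```

```text
11.675 [593.94391809 -34.00387778 161.04008687] 90.92560361532202
wrist cup [ 549.  -116.5] cost 3186 of 918.0 | ring [ 550.6 -114.7] 435 rms 1.12 | cup-ring [-1.6 -1.8]
```

View pics/h.png

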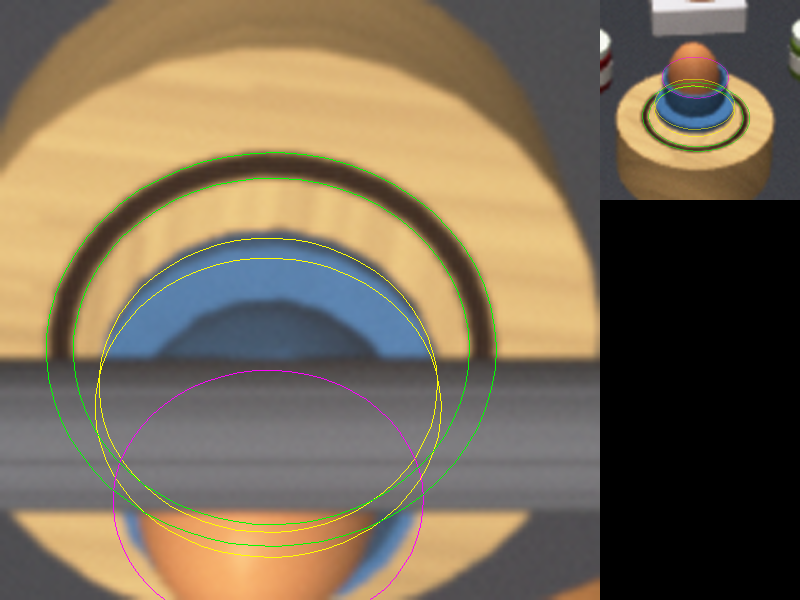

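Run:
```python
from h import *
out=[]
for n,s,b in (("side",8,(258,318,315,390)),("scene",8,(0,0,0,0))):
    C=cam(n);im=grab_frame(n)
    if n=="scene":
        q=proj(C,[551,-115,70]).astype(int);b=(q[1]-30,q[1]+30,q[0]-33,q[0]+33)
    p0=[551,-115.2]
    _,p,_,_=measure(n,p0,p0,im)
    overlay(im,C,p,p,f"pics/k_{n}.png",b,6);out.append(cv2.imread(f"pics/k_{n}.png"))
cv2.imwrite("pics/k.png",np.hstack(out)[:,:800]);print(out[0].shape,out[1].shape)
```

```text
side cup [ 549.9 -110.3] cost 109 of 437.0 | ring [ 550.  -115.3] 81 rms 1.04 | cup-ring [-0.1  5. ]
scene cup [ 547.5 -118.4] cost 70 of 193.0 | ring [ 551.5 -114.5] 52 rms 1.38 | cup-ring [-3.9 -3.9]
(360, 450, 3) (360, 396, 3)
```

View pics/k.png

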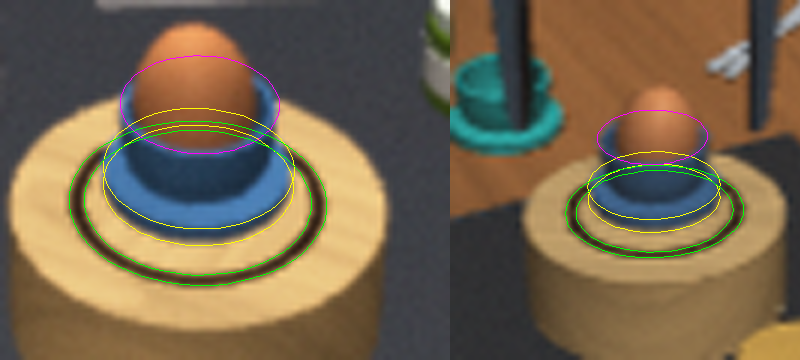

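```bash
python3 -c "
from h import *
print(env.job_done(),state()['time_s'],state()['force'])"
```

```text
the job is handed in; nothing more can be done
the job is handed in; nothing more can be done
```

I pushed the egg cup about 27 mm to the plinth's centre, using both fingertips set 40 mm apart and touching only the foot flange. Contact forces were about 1 N. I then backed off, raised the gripper clear and handed the job in at about 12 s; no verdict was reported.

**Last checks:** The pictures show the cup upright, the egg in it, and the flange inside the dark ring.

| Source | Cup offset from ring centre |
|---|---|
| Tool position at the end of the push | about 0.5 mm short |
| Wrist view, corrected by eye | about 1 mm |
| Side and scene views, left to right | under about 1.5 mm |

**Checks that disagreed:** The automatic fits were poor along each camera's line of sight. The side view gave 5 mm towards +y, and the scene view gave about 5.5 mm the opposite way. I put this down to the dark underside of the flange raising its apparent edge in both views, so I judged the cup centred to about 2 mm.

The jars showed no disturbance in the views. I did not measure their positions, or the bottle's, again at the end.

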